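Find the tin with the brass disc by feel and slide it onto the bench balance

ROBOT

A 6-joint arm with a two-finger parallel gripper is mounted at the origin on the work surface. World frame = base frame: x ahead of the robot, y to its left, z up, the work surface at z = 0. Lengths are in m, angles in rad, forces in N, time in s.
With the tool pointing down it reaches from about 0.275 to 0.825 m from the base axis. Payload 4.9 kg.
Tool frame: the origin (TCP) lies between the finger pads; the fingertips stand 17 mm ahead of it and the grasp point (between the pads) lies 2 mm behind it; z points along the fingers, y is the line along which they close (so a half turn about z gives the same grasp; the last joint's range is limited). The gripper opens to 85 mm and grips with 20 to 120 N. Pads are 22 mm wide; open, the fingers measure 114 mm over their backs; the gripper's body (76 mm by 85 mm) begins 54 mm behind the grasp point. The pads swing forward as they close: fully open they stand 13 mm farther back than shut.
Start: joints at [1.181, 0.326, -0.193, 1.052, 0, 1.437], TCP at [0.139, 0.532, 0.228] pointing down, gripper open.
Joint ranges: [-2.65, 2.65], [-0.97, 1.79], [-1.3, 1.35], [-1.93, 2.1], [-1.47, 1.37], [-3.14, 3.14]. Speed limits (rad/s): [2.57, 2.57, 3.14, 3.14, 3.14, 3.14].

INTERFACE

Orientations are given as a rotation vector (axis times angle).
In Python, from workcell import * gives the robot as it stands. The module is installed in compiled form; this text tells all that it offers. Calls block until the motion is done:
- movep(position, orientation): joint-space move of the TCP to a pose.
- line_to(position, attitude=None, v=0.15): straight line of the TCP; attitude=None keeps the orientation; v is the mean speed in m/s.
- movej(angles): joint-space move.
- command_gripper(opening): finger opening in m; the grip force is fixed at half the most; returns when the fingers have stopped.
- pause(seconds).
- solve_ik(position, orientation): joint angles nearest the present ones, or None.
- state(): the state.
- camera(name): name is "scene" or "top"; returns (picture, depth): 420x560x3 uint8, red, green, blue; 420x560 float32, m along the optical axis (not along the pixel's ray), 0 where there is no reading.
- camera_info(name): a dict with "mtx" (3x3 intrinsics, pixels), "dist" ([k1, k2, p1, p2, k3] as OpenCV has them; the pictures are not rectified), "origin" and "attitude" of the camera in the world. Camera axes: x right, y up, looking along -z (the intrinsics and any distortion apply to the point x, -y, -z); pixel columns grow to the right and rows downward; lengths in m; the calibration is good to about 2 mm. A picture is of the moment at which its call begins. camera_info takes no time and is no camera call.
A pose or a line that the arm cannot do raises MotionError and nothing moves.
- job_done(): hands the job in; it is judged then, once.
The state is a dict: "clock": time; "joints": joint angles; "joint_velocities": joint speeds; "tau": joint torques, N m; "eef_pos": TCP position; "tool_rot": TCP orientation; "contact_force": force on the tool from outside, world axes, zero at the start; "wrist_torque": the same for the moment, N m; "opening": finger opening in m; "grasp_force": force on a finger pad.
Only numpy, scipy, OpenCV 4.12 (cv2) and the standard library are available. Lean on these libraries where they do the work, as an engineer would, in place of code of your own. Each camera call takes 0.05 s, during which the arm holds its last target. There are 200 camera calls.

TASK

One of the three closed tins on the goldsmith's bench still holds a heavy brass disc; the other two are empty. Find it by its weight in the gripper, stand it on the balance's front deck, let go of it, then push it in under the clear shield onto the sprung plate until it meets the back stop, near the middle of its width. Never put an empty tin on the plate; leave the empties standing on the bench, do not bump the shield, and leave the cup, jar, hammer and bench pin where they are.

Things in the scene. Friction and masses are not known exactly. Their poses are not given: they have to be found in the camera images.
- tin_a: one of three identical round aluminium tins with closed lids, 58 mm across (lid 59 mm), 80 mm tall; weighs about 0.17 kg empty, 0.57 to 0.75 kg with the brass disc inside (the disc lies loose on the tin's floor). Origin: centre of its underside, z up. Starts upright on the bench; which tin holds the disc changes every time and cannot be seen
- tin_b: one of three identical round aluminium tins with closed lids, 58 mm across (lid 59 mm), 80 mm tall; weighs about 0.17 kg empty, 0.57 to 0.75 kg with the brass disc inside (the disc lies loose on the tin's floor). Origin: centre of its underside, z up. Starts upright on the bench; which tin holds the disc changes every time and cannot be seen
- tin_c: one of three identical round aluminium tins with closed lids, 58 mm across (lid 59 mm), 80 mm tall; weighs about 0.17 kg empty, 0.57 to 0.75 kg with the brass disc inside (the disc lies loose on the tin's floor). Origin: centre of its underside, z up. Starts upright on the bench; which tin holds the disc changes every time and cannot be seen
- balance: fixed bench balance; origin on the bench, x from its open front to its back, y left, z up. In mm: flat deck x -95 to 4, 156 wide, top 30 above the bench, no side rails; then a steel plate, flush when empty, x 6 to 74, 104 wide, between fixed borders of equal height; then a dark back stop, face at x 75, top 18 above the deck; readout box to x 137, 62 high
- shield: fragile clear draught shield on the balance, same origin and axes, open only in front. In mm: roof x 30 to 103, underside 145 above the bench; clear panel across the mouth, x 30 to 40, 145 to 190 above the bench; side walls' inner faces at y +-74; back wall x 99. A hand pointing straight down cannot follow a tin in; a tool leaned 35 to 45 degrees, fingers forward, can
- balance_front (a point): middle of the front deck's standing place, on the deck top (30 mm above the bench), at x = -52 mm in the balance's frame, 97 mm straight in front of balance_seat
- balance_seat (a point): where the underside of the tin is centred when it touches the back stop in mid-width, at deck height; at x = 45 mm in the balance's frame
- balance_plate (a joint): how far the sprung plate has sunk (m): 0 empty, about 0.001 under an empty tin, 0.0035 to 0.0046 under the tin with the disc, 0.006 at most
- black_cup: bystander: open black plastic cup, 84 mm across, 115 mm tall; origin under its centre
- jar: bystander: amber glass jar with a white cap, 68 mm across, 85 mm tall; origin under its centre
- hammer: bystander: hammer 200 mm long lying along its x; origin under its middle
- bench_pin: bystander: wooden bench pin with a steel clamp block, about 140 x 90 x 30 mm; origin under the middle of the wooden part, steel block towards its x

How it is judged:
By the outcome, as a careful person would: the job done as asked, in the order asked, and still so for the second after the job is handed in, with the robot touching nothing.
It also fails if it takes over 66 s, if anything falls off the work surface, if the arm or the gripper's body presses on something with over 40 N, if the wrist force passes 120 N, or if a joint passes its speed limit or range.

## Working session

There is one attempt and no reset: what is moved stays moved. The work goes in short steps, each a Python script; the robot and the scene stay as the last script left them, time stands still between calls to the robot, and variables do not carry over. Pictures are saved under pics/ and viewed, at most 10 in all, crops included, and the job is handed in when it is done.

```bash
mkdir -p pics
cat > h.py <<'E'
from workcell import *
import numpy as np, cv2
from scipy.spatial.transform import Rotation as R
def cloud(n):
    im,d=camera(n); ci=camera_info(n)
    h,w=d.shape; u,v=np.meshgrid(np.arange(w),np.arange(h))
    p=cv2.undistortPoints(np.stack([u,v],-1).reshape(-1,1,2).astype(np.float64),np.array(ci["mtx"]),np.array(ci["dist"])).reshape(h,w,2)
    pc=np.stack([p[...,0]*d,-p[...,1]*d,-d],-1)
    a=np.array(ci["attitude"],float)
    M=a if a.shape==(3,3) else R.from_rotvec(a).as_matrix()
    return im,d,pc@M.T+np.array(ci["origin"])
E
python3 - <<'E'
from h import *
for n in("top","scene"):
    im,d,P=cloud(n); np.save(f"{n}.npy",P); np.save(f"{n}_d.npy",d); cv2.imwrite(f"pics/{n}.png",im[...,::-1]); print(camera_info(n))
print(state())
E
```

```text
{'mtx': array([[454.67224903,   0.        , 275.56307717],
       [  0.        , 454.67224903, 218.05105082],
       [  0.        ,   0.        ,   1.        ]]), 'dist': array([-0.14703884,  0.        ,  0.        ,  0.        ,  0.        ]), 'origin': array([ 0.31042949, -0.04756317,  1.20296701]), 'attitude': array([ 0.13173966, -0.13265871, -1.57978382])}
{'mtx': array([[398.24102358,   0.        , 284.48429398],
       [  0.        , 398.24102358, 203.13647198],
       [  0.        ,   0.        ,   1.        ]]), 'dist': array([-0.09687191,  0.        ,  0.        ,  0.        ,  0.        ]), 'origin': array([ 0.70555027, -0.85568974,  0.81200601]), 'attitude': array([0.82041303, 0.09501355, 0.16555243])}
{'clock': 0.1, 'joints': array([ 1.18078001e+00,  3.26859891e-01, -1.93461560e-01,  1.05197558e+00,
       -2.41499752e-05,  1.43663835e+00]), 'joint_velocities': array([-7.06268831e-05, -3.45081226e-03,  1.51385683e-03,  1.36682685e-03,
       -2.27849301e-04, -1.99619540e-03]), 'tau': array([ 1.52482251e-03, -4.44237328e+01,  2.63038552e+01,  7.78440619e-03,
       -2.21335125e-05,  8.31431265e-06]), 'eef_pos': array([0.13897223, 0.53163211, 0.22699397]), 'tool_rot': array([-4.00759225e-01, -3.11555690e+00,  2.28636652e-03]), 'contact_force': array([ 0.57919042, -0.09841076,  0.31729636]), 'wrist_torque': array([0.00046774, 0.0134754 , 0.01207908]), 'grasp_force': 0.0, 'opening': 0.08541766592005548}
```

View pics/top.png

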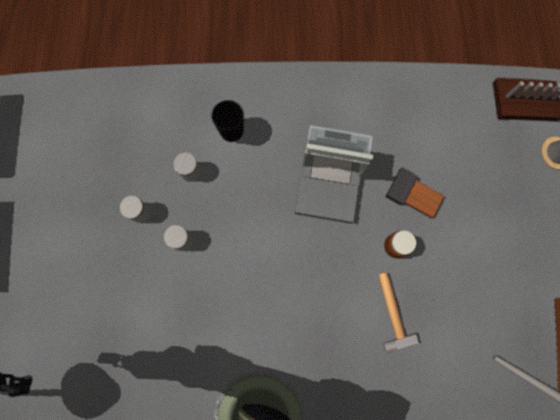

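View pics/scene.png

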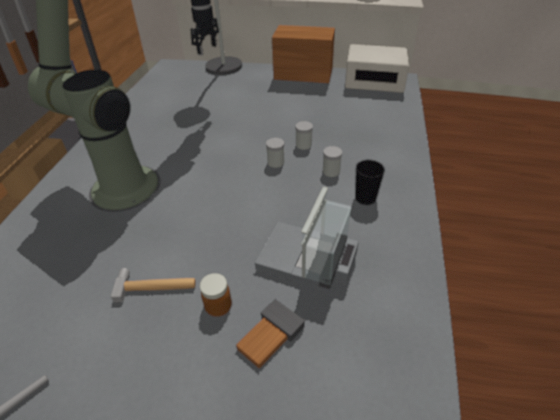

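The top view shows tins at about (185,163), (131,207) and (176,236). The balance deck's front edge runs from (296,214) to (355,221), with its mouth facing the robot. I'll measure these next.

Run:
```python
from h import *
P=np.load("top.npy"); Z=P[...,2]
for u,v in((185,163),(131,207),(176,236),(228,118),(403,242),(328,202),(330,170),(338,152)):
    print((u,v),P[v,u].round(4),end=" ")
    w=P[v-25:v+26,u-25:u+26].reshape(-1,3); 
    m=(w[:,2]>.072)&(w[:,2]<.09); q=w[m]
    if m.sum()>30:
        c,r=cv2.minEnclosingCircle(q[:,:2].astype(np.float32)); print(m.sum(),"mean",q.mean(0).round(4),"circ",np.round(c,4),round(r,4))
    else: print()
# deck
w=P[150:230,285:370]; m=(w[...,2]>.022)&(w[...,2]<.038)
q=w[m]; print("deck n",m.sum(),"z",np.median(q[:,2]))
lab=cv2.connectedComponentsWithStats(m.astype(np.uint8)); i=1+np.argmax(lab[2][1:,4]); q=w[lab[1]==i]
r=cv2.minAreaRect(q[:,:2].astype(np.float32)); print(r, cv2.boxPoints(r).round(4))
vis=cv2.resize(cv2.imread("pics/top.png")[110:235,280:385],None,fx=5.5,fy=4.7*5.5/4.7*0.85,interpolation=cv2.INTER_CUBIC); cv2.imwrite("pics/crop.png",vis); print(vis.shape)
```

```text
(185, 163) [0.6488 0.1828 0.0772] 410 mean [0.6468 0.1825 0.0796] circ [0.6477 0.1831] 0.0305
(131, 207) [0.534  0.3189 0.082 ] 414 mean [0.5345 0.3195 0.0796] circ [0.5351 0.3205] 0.0307
(176, 236) [0.4586 0.2008 0.0797] 432 mean [0.4584 0.202  0.0799] circ [0.4588 0.2023] 0.0303
(228, 118) [0.7945 0.0786 0.0179] 137 mean [0.7703 0.0728 0.0814] circ [0.7626 0.0709] 0.0387
(403, 242) [ 0.4352 -0.3676  0.0844] 455 mean [ 0.4352 -0.3688  0.0844] circ [ 0.4355 -0.3696] 0.0302
(328, 202) [ 0.5506 -0.1885  0.0298] 
(330, 170) [ 0.638  -0.1969  0.0295] 
(338, 152) [ 0.6354 -0.1963  0.1936] 
deck n 3455 z 0.029611496352166533
((0.589971661567688, -0.191470667719841), (0.1578134298324585, 0.16565777361392975), 79.75154113769531) [[ 0.4944 -0.2544]
 [ 0.6574 -0.2839]
 [ 0.6855 -0.1286]
 [ 0.5225 -0.0991]]
(584, 578, 3)
```

View pics/crop.png

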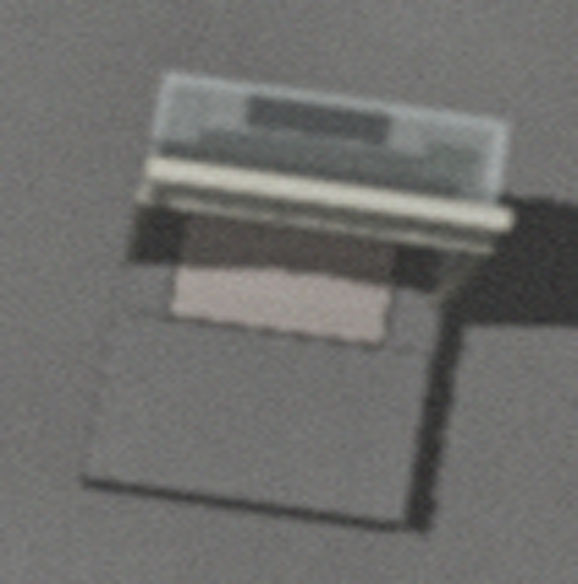

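The crop shows the plate's front edge from (172,315) to (383,343), which I'll use to check the balance pose. The tin heights (80 mm) and the deck width and height all match the sheet. Next I'll fix the balance frame, check reach, and weigh the first tin.

```bash
cat >> h.py <<'E'
TINS=dict(B=(.535,.320),C=(.4587,.2022),A=(.6474,.183))
def down(yaw): return (R.from_euler('z',yaw)*R.from_euler('x',np.pi)).as_rotvec()
O=np.array([.6028,-.1938]); YAW=np.radians(-10.25)   # balance
def bal(x,y,z): # balance frame -> world
    c,s=np.cos(YAW),np.sin(YAW); return np.array([O[0]+c*x-s*y,O[1]+s*x+c*y,z])
def lean(deg,flip=False): # fingers forward along balance x
    a=np.radians(deg); m=R.from_euler('z',YAW).as_matrix()
    f,l,u=m.T; z=f*np.sin(a)-u*np.cos(a); y=l if flip else -l
    return R.from_matrix(np.stack([np.cross(y,z),y,z],1)).as_rotvec()
def fz(n=10):
    r=[]
    for _ in range(n): r.append(state()["contact_force"]); pause(.02)
    return np.mean(r,0)
GZ=.05
E
python3 - <<'E'
from h import *
P=np.load("top.npy")
c,s=np.cos(YAW),np.sin(YAW)
def tob(p): d=p[:2]-O; return np.array([c*d[0]+s*d[1],-s*d[0]+c*d[1]])*1e3
for u,v in((311,177),(330,181),(350,183),(312,162),(351,167)): print((u,v),tob(P[v,u]).round(1),P[v,u,2].round(3))
w=P[140:230,285:375]; q=w[(w[...,2]>.024)&(w[...,2]<.036)]
d=q[:,:2]-O; B=np.c_[c*d[:,0]+s*d[:,1],-s*d[:,0]+c*d[:,1]]*1e3
for x0 in range(-95,0,18):
    b=B[(B[:,0]>x0)&(B[:,0]<x0+18),1]; print(x0,np.percentile(b,[1,99]).round(1))
for y0 in range(-75,75,25):
    b=B[(B[:,1]>y0)&(B[:,1]<y0+25),0]; print("y",y0,np.percentile(b,[1]).round(1))
w=P[110:170,285:385]; q=w[(w[...,2]>.17)&(w[...,2]<.2)]
d=q[:,:2]-O; b=np.c_[c*d[:,0]+s*d[:,1],-s*d[:,0]+c*d[:,1]]*1e3; print("panel",b.min(0),b.max(0),b.mean(0))
for k,(x,y) in TINS.items():
    for yaw in (0,np.pi/2,np.pi,-np.pi/2): 
        q=solve_ik([x,y,GZ],down(yaw)); print(k,round(yaw,2),None if q is None else np.round(q,2))
for fl in(0,1):
  for dg,x,z in((0,-52,.082),(0,-52,.2),(40,-125,.06),(40,-3,.06)):
    q=solve_ik(bal(x/1e3,0,z),lean(dg,fl)); print(fl,dg,x,None if q is None else np.round(q,2))
E
```

```text
(311, 177) [ 7.4 50.6] 0.03
(330, 181) [ 6.8 -1.6] 0.024
(350, 183) [  8.4 -54.6] 0.031
(312, 162) [49.3 54.1] 0.029
(351, 167) [ 53.4 -51.6] 0.028
-95 [-75.9  77.2]
-77 [-76.1  77.6]
-59 [-75.   77.1]
-41 [-75.9  76.6]
-23 [-76.4  76.6]
-5 [-77.  77.]
y -75 [-93.9]
y -50 [-93.4]
y -25 [-93.5]
y 0 [-93.6]
y 25 [-93.3]
y 50 [-92.6]
panel [ 30.29230461 -77.87472743] [43.6823944  78.51505294] [35.30594455  0.45093825]
B 0 [ 0.42  0.62 -0.21  0.74  0.   -2.72]
B 1.57 [ 0.42  0.62 -0.21  0.74  0.    1.99]
B 3.14 [ 0.42  0.62 -0.21  0.74  0.    0.42]
B -1.57 [ 0.42  0.62 -0.21  0.74  0.   -1.15]
C 0 [ 0.27  0.44 -0.55  0.59  0.   -2.87]
C 1.57 [ 0.27  0.44 -0.55  0.59  0.    1.84]
C 3.14 [ 0.27  0.44 -0.55  0.59  0.    0.27]
C -1.57 [ 0.27  0.44 -0.55  0.59  0.   -1.3 ]
A 0 [ 0.17  0.7  -0.05  0.82  0.   -2.98]
A 1.57 [ 0.17  0.7  -0.05  0.82  0.    1.74]
A 3.14 [ 0.17  0.7  -0.05  0.82  0.    0.17]
A -1.57 [ 0.17  0.7  -0.05  0.82  0.   -1.4 ]
0 0 -52 [-0.45  0.52 -0.3   0.75  0.    2.87]
0 0 -52 [-0.45  0.4  -0.15  1.02  0.    2.87]
0 40 -125 [-0.68  0.33 -1.24 -0.64  0.31  2.74]
0 40 -3 [-0.54  0.44 -0.96 -0.49  0.23  2.86]
1 0 -52 [-0.45  0.52 -0.3   0.75  0.   -0.27]
1 0 -52 [-0.45  0.4  -0.15  1.02  0.   -0.27]
1 40 -125 [-0.68  0.33 -1.24 -0.64  0.31 -0.4 ]
1 40 -3 [-0.54  0.44 -0.96 -0.49  0.23 -0.28]
```

```bash
cat >> h.py <<'E'
def weigh(k):
    x,y=TINS[k]; o=down(np.pi)
    movep([x,y,.13],o); line_to([x,y,GZ],v=.12); pause(.2); f0=fz()
    command_gripper(.05); g=state()["opening"]
    line_to([x,y,GZ+.03],v=.06); pause(.4); f1=fz()
    df=f1-f0; print(k,"open",g,"grip",state()["grasp_force"],"dF",df.round(2),"mass",-df[2]/9.81,"t",state()["clock"])
    return -df[2]/9.81
def putback(k):
    x,y=TINS[k]; line_to([x,y,GZ+.001],v=.06); pause(.1); command_gripper(.085); line_to([x,y,.13],v=.15)
E
python3 - <<'E'
from h import *
m=weigh("B")
if m<.35: putback("B")
print(m,state()["eef_pos"],state()["clock"])
E
```

```text
B open 0.05659032294609052 grip 63.88076316565275 dF [ 0.24  0.2  -1.8 ] mass 0.18323370657049576 t 4.5667
0.18323370657049576 [0.53458333 0.3198256  0.12943925] 6.375
```

Run:
```python
from h import *
for k in "CA":
    m=weigh(k)
    if m<.35: putback(k)
    else: break
print(k,m,state()["eef_pos"],state()["clock"])
```

```text
C open 0.05643347611384435 grip 64.89560790359974 dF [-0.39 -0.17 -6.35] mass 0.6476301914141286 t 9.7667
C 0.6476301914141286 [0.45866223 0.20220145 0.07992921] 9.7667
```

Run:
```python
from h import *
x,y=TINS["C"]; line_to([x,y,.17],v=.15)
o=lean(0,True); p=bal(-.052,0,.17)
movep(p,o); p[2]=.09; line_to(p,v=.08); pause(.2); f0=fz(5)
for z in np.arange(.0825,.0775,-.0008):
    p[2]=z; line_to(p,v=.03); f=fz(3)
    if f[2]-f0[2]>2: break
print("z",z,state()["eef_pos"],(f-f0).round(2))
command_gripper(.085); pause(.2); p[2]=.19; line_to(p,v=.15)
q=bal(-.16,0,.2); movep(q,lean(20,True))
print(state()["clock"])
im,d,P=cloud("top"); cv2.imwrite("pics/t2.png",cv2.resize(im[90:260,100:400,::-1],None,fx=2.6,fy=2.6))
im2,_,_=cloud("scene"); cv2.imwrite("pics/s2.png",cv2.resize(im2[100:320,180:440,::-1],None,fx=2.6,fy=2.6))
c,s=np.cos(YAW),np.sin(YAW)
w=P[140:230,285:375]; q=w[(w[...,2]>.103)&(w[...,2]<.118)]; d=q[:,:2]-O
b=np.c_[c*d[:,0]+s*d[:,1],-s*d[:,0]+c*d[:,1]]*1e3; print(len(b),b.mean(0),np.percentile(b,[2,98],axis=0))
```

```text
z 0.08010000000000002 [ 0.55187858 -0.18454456  0.08076257] [-1.46  1.95  7.8 ]
16.8833
459 [-51.43184059   0.83033121] [[-80.26519697 -27.34224075]
 [ 31.79971779  29.19384245]]
```

View pics/s2.png

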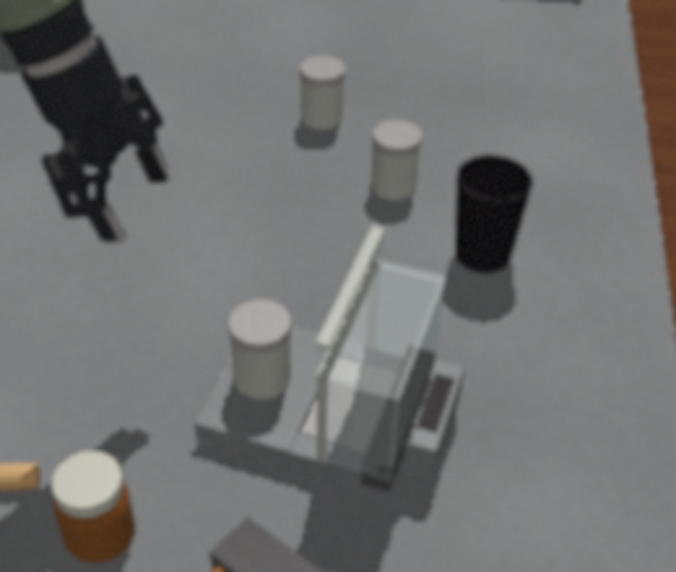

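The tin stands on the front deck at (-51, +1) mm, centre of the crop at about (260,350), and it has been released. I'll now push it with the tool leaned and the fingers slightly open as a cradle.

```bash
cat > push.py <<'E'
from h import *
fx=bal(1,0,0)[:2]-O
def fwd(f): return f[:2]@fx
Z=.057
def push(x0,x1,step,f0,lim,v=.05):
    for x in np.arange(x0,x1+1e-9,step):
        line_to(bal(x,0,Z),v=v); f=-fwd(fz(3)-f0); print(round(x*1e3,1),round(f,1),end="; ")
        if f>lim: print("stop"); return x
    return x
def look(n,lo=.095,hi=.118):
    im,d,P=cloud("top"); cv2.imwrite(f"pics/{n}_t.png",cv2.resize(im[100:240,270:400,::-1],None,fx=4,fy=4))
    im2,_,_=cloud("scene"); cv2.imwrite(f"pics/{n}.png",cv2.resize(im2[170:300,230:380,::-1],None,fx=4.5,fy=4.5,interpolation=cv2.INTER_CUBIC))
E
python3 - <<'E'
from push import *
command_gripper(.03); o=lean(40,True)
movep(bal(-.12,0,.13),o); line_to(bal(-.12,0,Z),v=.12); pause(.2); f0=fz(); print("f0",f0.round(2),state()["opening"],state()["clock"])
np.save("f0.npy",f0)
x=push(-.11,-.03,.01,f0,12); print(state()["eef_pos"],bal(x,0,Z),state()["clock"]); look("p1")
E
```

```text
f0 [-0.03  0.05 -0.06] 0.029935941936007536 19.4833
-110.0 -0.1; -100.0 -0.3; -90.0 0.1; -80.0 -0.2; -70.0 0.1; -60.0 0.6; -50.0 0.4; -40.0 1.1; -30.0 1.2; [ 0.5731033  -0.18835842  0.05688931] [ 0.57327878 -0.18846169  0.057     ] 23.0833
```

View pics/p1.png

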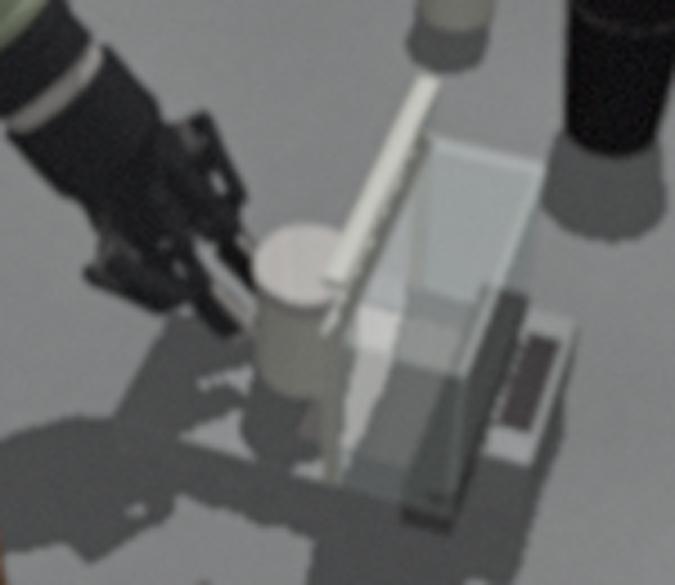

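The tin at about (300,310) is upright, and the fingers sit behind it, clear of the shield. I'll keep going until it meets the stop.

Run:
```python
from push import *
f0=np.load("f0.npy")
x=push(-.024,-.006,.006,f0,12,.04)
if x>-.007: x=push(-.004,.012,.002,f0,8,.03)
print(x,state()["contact_force"],state()["clock"]); look("p2")
```

```text
-24.0 2.9; -18.0 3.0; -12.0 1.9; -6.0 1.6; -4.0 2.5; -2.0 1.9; 0.0 1.6; 2.0 1.7; 4.0 2.0; 6.0 2.6; 8.0 2.6; 10.0 1.9; 12.0 2.2; 0.012 [-2.187576    0.95771641 -1.47006005] 27.2833
```

View pics/p2.png

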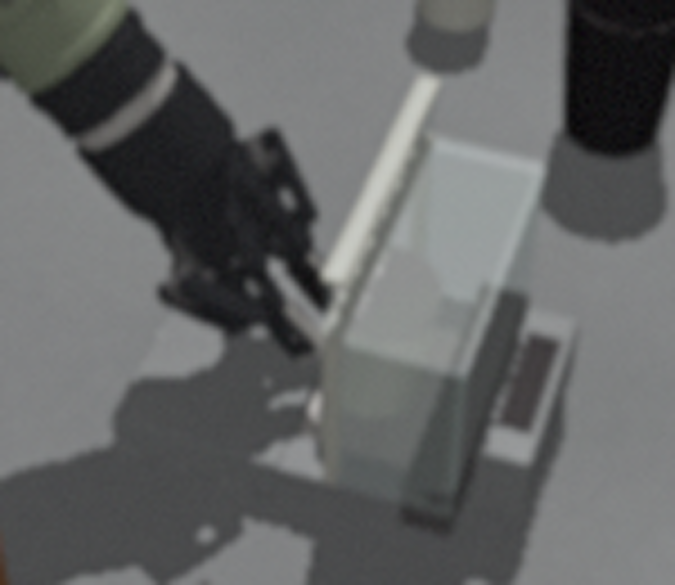

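There's no stop yet, and the hand still has about 18 mm to the panel, so I'll push on in fine steps.

Run:
```python
from push import *
f0=np.load("f0.npy")
x=push(.0135,.0255,.0015,f0,7,.03)
print(x,state()["contact_force"],state()["eef_pos"],bal(x,0,Z),state()["clock"]); look("p3")
```

```text
13.5 2.5; 15.0 2.5; 16.5 2.9; 18.0 2.1; 19.5 2.8; 21.0 3.1; 22.5 2.7; 24.0 3.0; 25.5 7.5; stop
0.025499999999999995 [-7.5280745   2.56956606  0.77247354] [ 0.62655771 -0.19776488  0.05604934] [ 0.62789304 -0.19833756  0.057     ] 30.0833
```

View pics/p3.png

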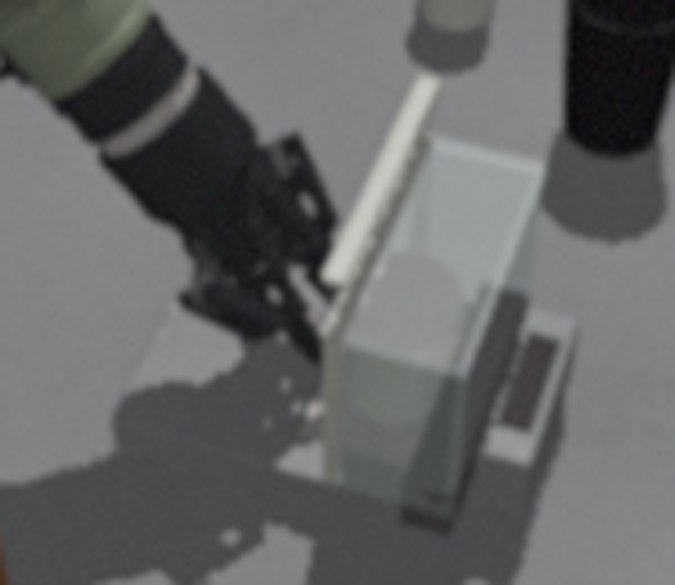

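View pics/p3_t.png

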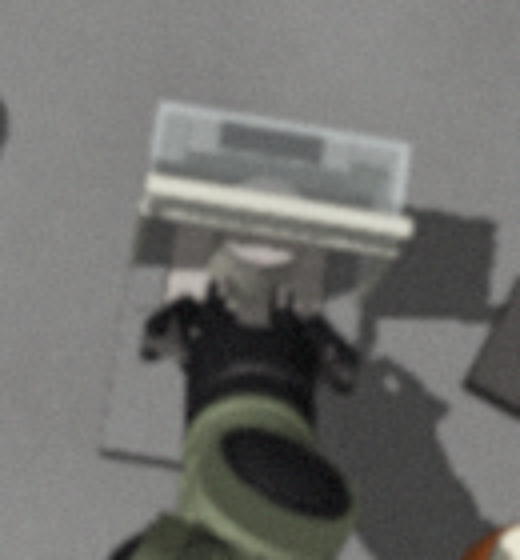

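The tin shows as lid ellipse at about (408,295), upright inside the shield, with the hand in front of the panel. I'll check numerically by projecting a seated lid and measuring where the fingertips and lid are.

```bash
cat >> push.py <<'E'
def tob(P):
    c,s=np.cos(YAW),np.sin(YAW); d=P[...,:2]-O; return np.stack([c*d[...,0]+s*d[...,1],-s*d[...,0]+c*d[...,1],P[...,2]],-1)*1e3
def proj(n,W):
    ci=camera_info(n); M=R.from_rotvec(ci["attitude"]).as_matrix()
    q=(W-ci["origin"])@M; q=q*[1,-1,-1]
    return cv2.projectPoints(q.reshape(-1,1,3),np.zeros(3),np.zeros(3),ci["mtx"],ci["dist"])[0].reshape(-1,2)
E
python3 - <<'E'
from push import *
im,d,P=cloud("scene"); B=tob(P)
cv2.imwrite("pics/raw3.png",im[...,::-1])
for (u,v) in ((405,285),(440,300),(430,270),(385,330),(390,400),(310,300),(305,335),(315,350)):
    U,V=230+round(u/4.5),170+round(v/4.5); print((u,v),B[V,U].round(0),im[V,U])
t=np.linspace(0,2*np.pi,36)
for x in (35,45,55):
    q=proj("scene",np.array([bal(x/1e3+.0295*np.cos(a),.0295*np.sin(a),.106) for a in t])); q=(q-[230,170])*4.5
    print(x,"u",q[:,0].min().round(),q[:,0].max().round(),"v",q[:,1].min().round(),q[:,1].max().round())
b=B[170:300,230:380].reshape(-1,3)
h=b[(abs(b[:,1])<60)&(b[:,2]>36)&(b[:,2]<100)&(b[:,0]<60)]
for z in range(36,100,8):
    s=h[(h[:,2]>=z)&(h[:,2]<z+8)]; print(z,len(s),np.percentile(s[:,0],[50,90,99]).round() if len(s) else "")
E
```

```text
(405, 285) [ 62. -32. 147.] [143 144 143]
(440, 300) [ 83. -38. 148.] [143 147 144]
(430, 270) [ 73. -20. 149.] [143 144 144]
(385, 330) [ 63. -65. 149.] [143 146 144]
(390, 400) [ 71. -77. 110.] [113 117 113]
(310, 300) [-14.  43.  29.] [131 132 132]
(305, 335) [  8. -28.  84.] [29 29 31]
(315, 350) [ 13. -28.  72.] [35 35 37]
35 u 316.0 426.0 v 243.0 324.0
45 u 333.0 444.0 v 247.0 328.0
55 u 351.0 462.0 v 252.0 333.0
36 0 
44 0 
52 2 [13. 14. 14.]
60 6 [12. 15. 16.]
68 21 [ 6. 15. 16.]
76 32 [ 1. 12. 14.]
84 60 [-1. 10. 14.]
92 77 [-8.  4.  6.]
```

The fingertip and lid numbers are ambiguous, and the tin may be leaning slightly. I'll back off gently so it can settle, then overlay the expected seat.

Run:
```python
from push import *
line_to(bal(0,0,Z),v=.04); line_to(bal(-.10,0,Z),v=.12); print(state()["clock"])
im,d,P=cloud("scene"); cv2.imwrite("pics/raw4.png",im[...,::-1]); np.save("P4.npy",P); imt,_,Pt=cloud("top"); cv2.imwrite("pics/raw4t.png",imt[...,::-1]); np.save("P4t.npy",Pt)
t=np.linspace(0,2*np.pi,60)
def ov(n,img,u0,u1,v0,v1,k,ov=True):
    a=cv2.resize(img[v0:v1,u0:u1],None,fx=k,fy=k,interpolation=cv2.INTER_CUBIC); a=cv2.convertScaleAbs(a,alpha=1.3)
    if ov:
      for z,r,c in ((.106,.0295,(0,255,0)),(.026,.029,(0,0,255))):
        q=proj(n,np.array([bal(.045+r*np.cos(x),r*np.sin(x),z) for x in t])); q=((q-[u0,v0]+.5)*k).astype(np.int32)
        cv2.polylines(a,[q],True,c,1)
    return a
a=ov("scene",im[...,::-1],290,350,195,275,7,False); b=ov("scene",im[...,::-1],290,350,195,275,7)[:, :380]
cv2.imwrite("pics/ov.png",np.hstack([a,b])); print(np.hstack([a,b]).shape)
```

```text
32.0
(560, 800, 3)
```

View pics/ov.png

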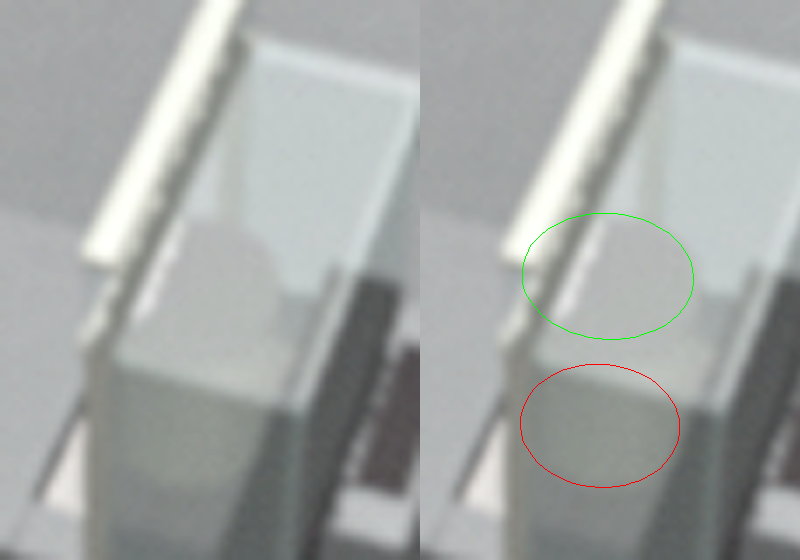

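With the hand withdrawn, the tin's lid (right edge about 278, top about 218) lies within roughly 2 mm of the projected seat circle and stands upright. To confirm it is against the stop and that the force wasn't the shield, I'll repeat a gentle push with closed fingers. That should show the force at a smaller x.

Run:
```python
from push import *
command_gripper(0.0); line_to(bal(-.06,0,Z),v=.12); pause(.2); f0=fz()
line_to(bal(-.02,0,Z),v=.1)
x=push(-.014,.004,.003,f0,8,.06)
if x>.003: x=push(.0055,.0235,.0015,f0,8,.04)
e=state()["eef_pos"]; print(x,tob(e[None])[0].round(1),state()["contact_force"].round(1),state()["clock"])
```

```text
-14.0 -0.2; -11.0 0.3; -8.0 0.2; -5.0 -0.0; -2.0 -0.2; 1.0 0.0; 4.0 0.1; 5.5 0.6; 7.0 0.1; 8.5 -0.3; 10.0 0.1; 11.5 0.2; 13.0 0.0; 14.5 0.0; 16.0 1.9; 17.5 3.6; 19.0 9.2; stop
0.018999999999999996 [17.2  0.5 55.9] [-9.1  3.3  3.9] 39.0
```

Run:
```python
from push import *
line_to(bal(0,0,Z),v=.03); line_to(bal(-.12,0,Z),v=.15); line_to(bal(-.14,0,.16),v=.2); pause(.3)
print(state()["clock"])
im,d,P=cloud("scene"); imt,_,Pt=cloud("top")
for k in "AB":
    q=Pt.reshape(-1,3); q=q[(np.hypot(q[:,0]-TINS[k][0],q[:,1]-TINS[k][1])<.04)&(q[:,2]>.072)]; print(k,q.mean(0).round(4))
a=cv2.resize(im[195:275,290:350,::-1],None,fx=6,fy=6,interpolation=cv2.INTER_CUBIC); b=cv2.resize(imt[125:205,295:370,::-1],None,fx=5.5,fy=6,interpolation=cv2.INTER_CUBIC)
for img,n,u0,v0,kx in((a,"scene",290,195,6),(b,"top",295,125,5.5)):
    q=proj(n,np.array([bal(.045+.0295*np.cos(x),.0295*np.sin(x),.106) for x in np.linspace(0,6.28,24)]))
    for p in q: cv2.circle(img,(int((p[0]-u0+.5)*kx),int((p[1]-v0+.5)*6)),1,(0,255,0),-1)
cv2.imwrite("pics/fin.png",cv2.convertScaleAbs(np.hstack([a,b]),alpha=1.3))
```

```text
41.7083
A [0.6467 0.1827 0.0798]
B [0.5346 0.3184 0.0794]
```

View pics/fin.png

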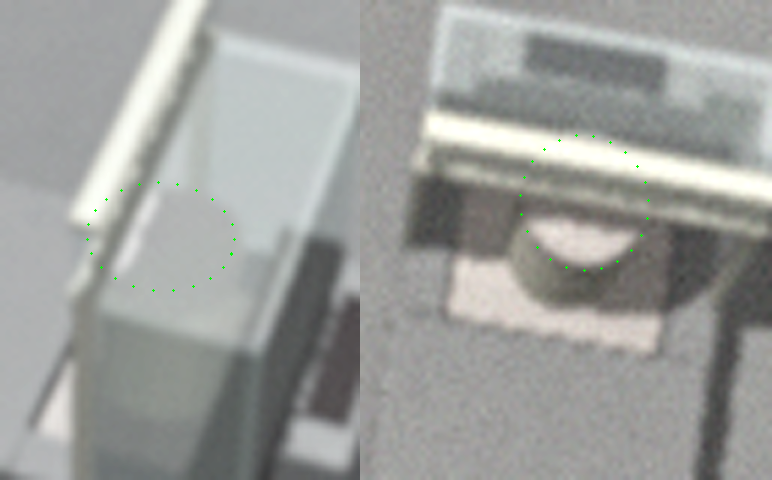

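The lid matches the projected seat circle in both views: right edge at about 236 in the scene view, front edge at about 265 in the top view. The tin is upright, seated and centred, A and B are standing where they were, and the robot is clear.

```bash
python3 -c "
from workcell import *
print(job_done())"
```

```text
the job is handed in; nothing more can be done
None
```

The job is handed in: tin C held the disc (about 0.65 kg) and is now on the sprung plate against the back stop, near mid-width. B weighed about 0.18 kg, so it is empty, and A was never lifted because C was already found. Both stand where they were; no contact with the shield was detected.

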